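Hold a manifold block in the corner of a marking-out fixture

ROBOT

A 6-joint arm with a two-finger parallel gripper is mounted at the origin on a cart in front of the work surface, level with it; the furniture and walls round the work are solid. World frame = base frame: x ahead of the robot, y to its left, z up, the work surface at z = 0. Lengths are in mm, angles in rad, forces in N, time in s.
With the tool pointing down it reaches from about 350 to 775 mm from the base axis. Payload 5.5 kg.
Tool frame: the origin (TCP) lies between the finger pads; the fingertips stand 11 mm ahead of it and the grasp point (between the pads) lies 8 mm behind it (finger_overhang is the z of the fingertips in the tool frame, in mm); z points along the fingers, y is the line along which they close (so a half turn about z gives the same grasp; the last joint's range is limited). The gripper opens to 85 mm and grips with 20 to 120 N. Pads are 22 mm wide; open, the fingers measure 114 mm over their backs; the gripper's body (76 mm by 85 mm) begins 54 mm behind the grasp point. The pads swing forward as they close: fully open they stand 13 mm farther back than shut.
Start: joints at [1.056, 0.313, 0.046, 1.304, 0, 1.431], TCP at [210.526, 535.116, 242.323] pointing down, gripper open.
Joint ranges: [-2.76, 2.76], [-0.86, 1.69], [-1.03, 1.26], [-2.2, 2.34], [-1.47, 1.5], [-3.14, 3.14]. Speed limits (rad/s): [2.57, 2.57, 3.14, 3.14, 3.14, 3.14].

INTERFACE

Orientations are given as a unit quaternion [x, y, z, w].
In Python, from station import * gives the robot as it stands. The module is installed in compiled form; this text tells all that it offers.
- The arm moves only by the tool send_rows, never from a script. Its argument "deltas" is text: rows parted by semicolons, each of 7 numbers parted by spaces: the turn, a rotation vector about the tool's x, y, z in rad, then the shift along the tool's x, y, z in m, then the finger opening in m, from 0 to 0.0854. A call has 1 to 10 rows; each row is the pose to reach, as a shift and turn from the pose commanded when the call began, along the tool's axes at that moment; what a row does not reach only later rows make up. A row lasts 1/10 s, in which the tool goes at most 50 mm and 8.59 degrees, less where a joint would pass 70% of its speed; a pose out of reach is approached as far as the arm can. A call with a gripper value outside its range is refused whole. The fingers move at their own pace and stop on an object; "newtons" is the grip in N (left out, the last holds). Time passes only in rows, so rows that repeat a pose let the fingers close. It gives the time, the measured TCP pose, the force, the opening and the grip force at its end, in the units of the state.
- get_state(): the state, without advancing time (a new reading comes with each control period).
- read_camera(name): name is "scene" or "top"; returns (picture, depth): 400x640x3 uint8, blue, green, red; 400x640 float32, mm along the optical axis (not along the pixel's ray), 0 where there is no reading.
- camera_info(name): a dict with "vertical_fov" (degrees; the focal length in pixels is half the picture's height over the tangent of half this angle, whatever the lens; pixels are square), "cx", "cy" (the principal point, pixels), "k1" (the pictures are not rectified: a ray, as slopes to the right and down, at radius r is drawn at 1 + k1 r^2 times it, then the intrinsics apply), "R" (3x3) and "t" (3): a world point X has camera coordinates R X + t. Camera axes: x right, y down, z forward; pixel columns grow to the right and rows downward; lengths in mm; the calibration is good to about 2 mm. A picture is of the moment at which its call begins. camera_info takes no time and is no camera call.
- finish_job(): hands the job in; it is judged then, once.
The state is a dict: "time_s": time; "joint_positions": joint angles; "joint_velocities": joint speeds; "joint_torque": joint torques, N m; "position": TCP position; "ee_rot": TCP orientation; "ft_force": force on the tool from outside, world axes, zero at the start; "moment": the same for the moment, N m; "finger_gap": finger opening in mm; "grip_force": force on a finger pad.
Only numpy, scipy, OpenCV 4.12 (cv2) and the standard library are available. Lean on these libraries where they do the work, as an engineer would, in place of code of your own. Each camera call takes 0.05 s, during which the arm holds its last target. There are 200 camera calls.

TASK

Pick up the blue manifold block and set it down, without dropping it, on the dark bed of the marking-out fixture in front of the fence, bevelled edge facing away from the fence, and let go of it. Then push it home so that its back lies flush along the fence and its right-hand end flush against the yellow stop, and hold it there by one firm diagonal push (about 15 N) on the bevelled edge, down onto the bed and into the fence at once, fingers off the top face; the program finishes while still holding that push. Leave the amber jar and the brown carton where they stand.

Things in the scene. Friction and masses are not known exactly. Their poses are not given: they have to be found in the camera images.
- blank: blue manifold block, 50 (x) x 60 (y) x 40 mm (z), 0.2 to 0.42 kg, loose. Origin: centre of underside. Its upper -x edge is bevelled at 45 degrees along all its length, from the front face (x = -25 mm) at z = 24 mm to the top face (z = 40 mm) at x = -9 mm. Back face (to the fence): x = +25 mm. Right-hand end (to the stop): y = -30 mm. The two plain ends, 60 mm apart, can be gripped from above
- blank_back (a point): centre of the bottom edge of the block's back face (block x = +25 mm, y = 0, z = 0)
- blank_end (a point): centre of the bottom edge of the block's right-hand end (block x = 0, y = -30 mm, z = 0)
- blank_bevel (a point): middle of the bevelled face of the block (block x = -17 mm, y = 0, z = 32 mm); the outward normal there points to block -x and up at 45 degrees
- bed: fixed dark steel bed of the marking-out fixture, a smooth, slippery plate (friction about 0.2), 130 (x) x 190 (y) x 8 mm, on the worktop. Origin: centre of its underside; the surface to lay the block on is at z = +8 mm. x points to the fence, the open front is at -x
- fence: fixed straight aluminium fence, 16 (x) x 190 (y) x 20 mm (z; screw heads 3 mm more), on the bed along its far edge, parallel to the bed's y axis. Origin: centre of its underside, on the bed's surface; axes parallel to the bed's. The block goes against its face x = -8 mm
- stop: fixed yellow stop block, 50 (x) x 16 (y) x 20 mm (z; screw heads 3 mm more), on the bed toward its right-hand (-y) end, square to the fence; its place along the fence varies. Origin: centre of its underside, on the bed's surface; axes parallel to the bed's. The block's end goes against its face y = +8 mm
- jar: small amber jar with a white cap, 45 mm across, 55 mm high, loose bystander. Origin: centre of its underside
- carton: small brown carton, 50 x 66 x 40 mm, loose bystander. Origin: centre of its underside

How it is judged:
By the outcome, as a careful person would: the job done as asked, in the order asked, and still so for the second after the job is handed in, while the arm keeps its last pose, push and grip.
It also fails if it takes over 51 s, if anything falls off the work surface, if the arm or the gripper's body presses on something with over 40 N, if the wrist force passes 120 N, or if a joint passes its speed limit or range.

## Working session

There is one attempt and no reset: what is moved stays moved. The work goes in short steps, Python scripts to look and compute and a tool call to move; the robot and the scene stay as the last step left them, time stands still between calls to the robot, and variables do not carry over. Pictures are saved under pics/ and viewed, at most 10 in all, crops included, and the job is handed in when it is done.

Besides the shell and the picture viewer there is one more tool, called after "Call:" by a JSON object that holds its "method" and its "body". send_rows: Moves the arm, as the interface text tells. Its arguments: {"type":"object","properties":{"deltas":{"type":"string"},"newtons":{"type":"number"}},"required":["deltas"]}

```bash
mkdir -p pics; cat > h.py <<'E'
from station import *
import numpy as np, cv2
from scipy.spatial.transform import Rotation as Ro
def cloud(name):
    im,d=read_camera(name); c=camera_info(name)
    f=200/np.tan(np.radians(c["vertical_fov"])/2)
    K=np.array([[f,0,c["cx"]],[0,f,c["cy"]],[0,0,1]])
    v,u=np.mgrid[:400,:640]
    p=np.stack([u,v],-1).reshape(-1,1,2).astype(float)
    n=cv2.undistortPoints(p,K,np.array([c["k1"],0,0,0.])).reshape(400,640,2)
    P=np.dstack([n[...,0]*d,n[...,1]*d,d])
    W=(P-np.array(c["t"]))@np.array(c["R"])
    W[d==0]=np.nan
    return im,W
E
python3 - <<'E'
from h import *
for n in("scene","top"):
    im,W=cloud(n); cv2.imwrite(f"pics/{n}0.png",im); np.save(f"{n}0.npy",W)
    c=camera_info(n); print(n,c["vertical_fov"],c["k1"],-np.array(c["R"]).T@np.array(c["t"]))
print(get_state())
E
```

```text
scene 50.669474460139334 -0.0510214719134573 [ 839.60831426 -234.89911555  752.77877918]
top 53.79037749378973 -0.0791530731189474 [449.53719781 128.2686295  918.69495947]
{'time_s': 0.1, 'joint_positions': array([1.05641754e+00, 3.13945944e-01, 4.50776425e-02, 1.30363763e+00,
       5.43570876e-05, 1.43119275e+00]), 'joint_velocities': array([ 0.00186798, -0.00083331,  0.0038652 ,  0.00014235, -0.00131613,
       -0.00172726]), 'joint_torque': array([ 3.54047923e-03, -4.81726313e+01,  2.99242991e+01,  1.27356540e-02,
       -7.28108535e-05, -2.23484795e-05]), 'position': array([210.25495615, 534.68804765, 241.48019856]), 'ee_rot': array([ 1.86292826e-01,  9.82493894e-01, -8.00777816e-04, -3.00296224e-04]), 'ft_force': array([-0.49328326,  0.49841343, -0.89993245]), 'moment': array([-0.01300345,  0.00549308,  0.01576854]), 'grip_force': 0.0, 'finger_gap': 85.48450766304393}
```

View pics/top0.png

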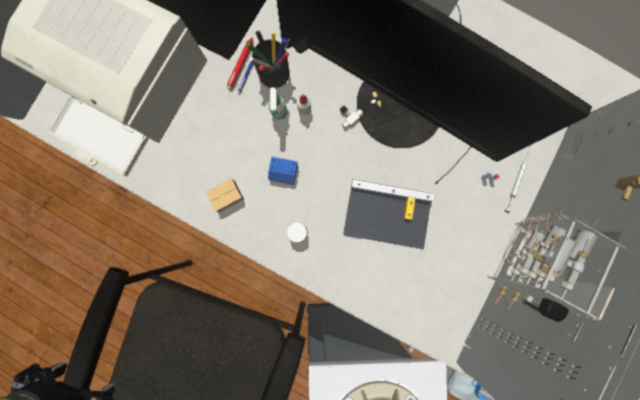

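View pics/scene0.png

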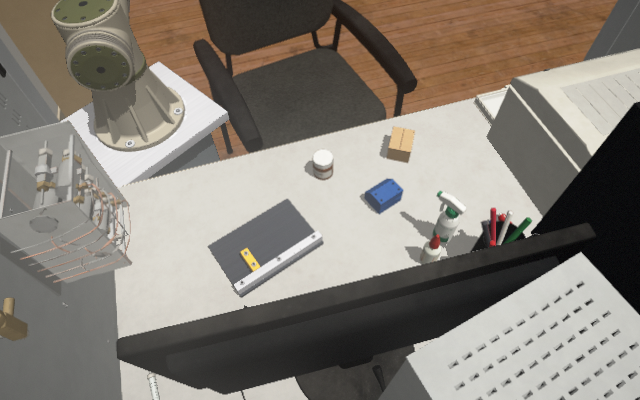

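The top view shows the blue block at (283,170), the carton at (225,195), the jar at (297,232), the bed around (388,215), the fence along (352,184)–(433,197) and the yellow stop at (410,208). The scene view shows the same objects.

```bash
python3 - <<'E'
from h import *
for n,boxes in (("top",dict(blank=(262,150,304,190),fix=(340,175,440,252),jar=(285,220,310,246),carton=(203,175,246,214))),("scene",dict(blank=(360,172,408,216),fix=(203,195,328,298),jar=(308,145,338,182),carton=(384,122,418,165)))):
    im=cv2.imread(f"pics/{n}0.png"); W=np.load(f"{n}0.npy"); hsv=cv2.cvtColor(im,cv2.COLOR_BGR2HSV).astype(int)
    def rep(k,m,box,zlo,zhi):
        x0,y0,x1,y1=box; mm=np.zeros(m.shape,bool); mm[y0:y1,x0:x1]=m[y0:y1,x0:x1]
        mm&=(W[...,2]>zlo)&(W[...,2]<zhi); P=W[mm]
        if len(P)<5: print(n,k,len(P));return
        (c,s,a)=cv2.minAreaRect(P[:,:2].astype(np.float32)); print(n,k,len(P),"c",np.round(c,1),"size",np.round(s,1),"a",round(a,2),"z",np.round(np.median(P[:,2]),1)); return P
    T=np.ones(im.shape[:2],bool)
    blue=(hsv[...,0]>100)&(hsv[...,0]<130)&(hsv[...,1]>120)
    yel=(hsv[...,0]>18)&(hsv[...,0]<32)&(hsv[...,1]>140)
    rep("bluetop",blue,boxes["blank"],36,46); P=rep("bluemid",blue,boxes["blank"],22,37)
    rep("blueall",blue,boxes["blank"],3,46)
    rep("stop",yel,boxes["fix"],24,36)
    rep("fence",(hsv[...,1]<60),boxes["fix"],23,36)
    rep("bed",(hsv[...,2]<110),boxes["fix"],4,13)
    rep("jar",T,boxes["jar"],45,70); rep("carton",T,boxes["carton"],33,48)
a=cv2.resize(cv2.imread("pics/top0.png")[140:260,200:440],None,fx=3,fy=3,interpolation=2)[:, :720]
b=cv2.resize(cv2.imread("pics/scene0.png")[165:225,350:420],None,fx=4,fy=4,interpolation=2)
c=np.zeros((600,720,3),np.uint8); c[:360]=a; c[360:600,:280]=b; 
b2=cv2.resize(cv2.imread("pics/top0.png")[145:195,258:308],None,fx=4.8,fy=4.8,interpolation=2); c[360:600,300:540]=b2
cv2.imwrite("pics/crop1.png",c)
E
```

```text
top bluetop 417 c [598.8 202.5] size [58.3 38. ] a 78.39 z 40.6
top bluemid 146 c [577.8 207.4] size [56.5 14.2] a 74.19 z 31.4
top blueall 550 c [594.3 203.8] size [58.4 47.2] a 76.99 z 39.9
top stop 125 c [500.9 -81.7] size [16.6 48.3] a 78.09 z 28.8
top fence 601 c [523.3 -43. ] size [189.6  56.5] a 78.35 z 29.1
top bed 3551 c [481.1 -34.6] size [187.4 110.8] a 78.22 z 9.0
top jar 314 c [454.4 173.6] size [41.8 41.5] a 88.51 z 56.0
top carton 666 c [542.2 338.4] size [51.2 66.5] a 27.33 z 40.8
scene bluetop 371 c [604.3 204.7] size [57.8 37. ] a 77.78 z 40.2
scene bluemid 4
scene blueall 374 c [604.3 204.7] size [57.8 37. ] a 77.78 z 40.2
scene stop 133 c [504.1 -81.3] size [15.  48.1] a 79.42 z 28.9
scene fence 893 c [525.9 -40.4] size [189.9  58.1] a 77.77 z 28.6
scene bed 2492 c [494.2 -35.4] size [187.  129.4] a 78.15 z 8.7
scene jar 316 c [457.9 175.7] size [42.5 43.1] a 41.64 z 54.7
scene carton 551 c [544.2 338.9] size [49.8 70.3] a 27.0 z 40.2
```

View pics/crop1.png

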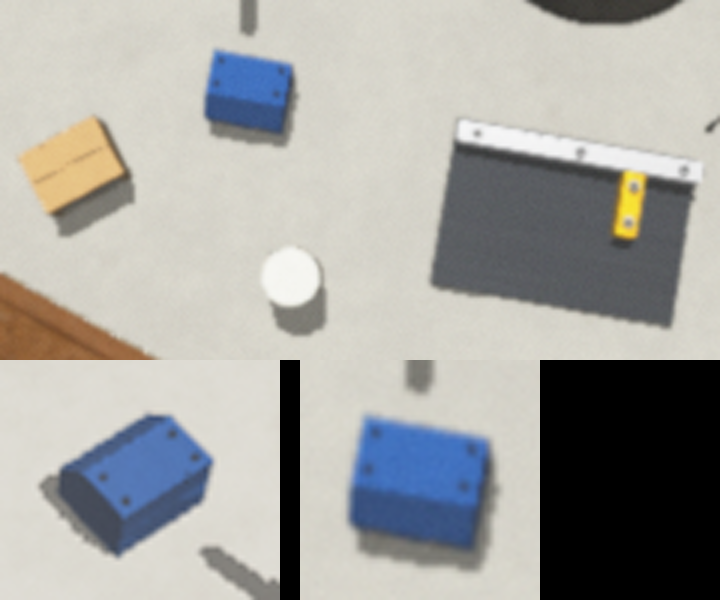

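The bevel faces the robot (−x). The block sits at about (596,204) and is turned −12°, nearly parallel to the fixture, so no turning is needed. The next step is the move helper.

```bash
cat >> h.py <<'E'
import json
YAW=np.radians(-11.9)
xa=np.array([np.cos(YAW),np.sin(YAW),0]); ya=np.array([-xa[1],xa[0],0])
def ft(s,t,z): return s*xa+t*ya+np.array([0,0,z])      # fixture-aligned coords
def st(p): p=np.array(p); return np.round([p@xa,p@ya,p[2]],1)
def down(yaw=YAW,tilt=0):   # tool y = fixture y; tilt leans z toward +fixture x
    z=np.sin(tilt)*np.array([np.cos(yaw),np.sin(yaw),0])-np.cos(tilt)*np.array([0,0,1]); y=np.array([-np.sin(yaw),np.cos(yaw),0])
    return Ro.from_matrix(np.c_[np.cross(y,z),y,z])
def load():
    try: d=json.load(open("cmd.json")); return np.array(d[0]),Ro.from_quat(d[1])
    except OSError: return np.array([210.526,535.116,242.323]),Ro.from_quat([.186292,.982494,-.0005,-.0002])
def moved(dl):              # record the row actually commanded
    p,R=load(); d=np.array(dl,float)
    p=p+R.apply(d[3:6]*1000); R=R*Ro.from_rotvec(d[:3]); json.dump([list(p),list(R.as_quat())],open("cmd.json","w"))
def show(p1,R1,p=None,R=None):
    if p is None: p,R=load()
    print("delta",np.round((R.inv()*R1).as_rotvec(),4),np.round(R.inv().apply(p1-p)/1000,4))
E
python3 - <<'E'
from h import *
b=np.array([595.7,204.5,0]); print("block st",st(b),"fixture fence face s~534.5, stop face t~31")
show(b+2*xa+[0,0,110],down())
E
```

```text
block st [540.7 322.9   0. ] fixture fence face s~534.5, stop face t~31
delta [-0.001  -0.0003 -0.1671] [-0.4815 -0.1662  0.1324]
```

Call:
{"method": "send_rows", "body": {"deltas": "0 0 -0.167 -0.4815 -0.1662 0.06 0.085;0 0 -0.167 -0.4815 -0.1662 0.08 0.085;0 0 -0.167 -0.4815 -0.1662 0.1 0.085;0 0 -0.167 -0.4815 -0.1662 0.1324 0.085;0 0 -0.167 -0.4815 -0.1662 0.1324 0.085;0 0 -0.167 -0.4815 -0.1662 0.1324 0.085;0 0 -0.167 -0.4815 -0.1662 0.1324 0.085;0 0 -0.167 -0.4815 -0.1662 0.1324 0.085;0 0 -0.167 -0.4815 -0.1662 0.1324 0.085;0 0 -0.167 -0.4815 -0.1662 0.1324 0.085", "newtons": 60}}

```text
time_s: 1.1
position: [576.2, 221.8, 117.7]
ee_rot: [0.104, 0.995, -0.0, -0.0]
ft_force: [-0.0, 1.1, 0.1]
finger_gap: 85.1
grip_force: 0.0
```

Call:
{"method": "send_rows", "body": {"deltas": "0 0 0 0 0 0 0.085;0 0 0 0 0 0 0.085"}}

```text
time_s: 1.3
position: [575.2, 222.1, 117.4]
ee_rot: [0.105, 0.994, -0.0, -0.001]
ft_force: [-0.8, -1.3, 1.1]
finger_gap: 85.0
grip_force: 0.0
```

```bash
python3 - <<'E'
from h import *
s=get_state(); print(s["position"],s["ee_rot"])
im,W=cloud("top"); cv2.imwrite("pics/t1.png",cv2.resize(im[110:260,200:350],None,fx=4,fy=4,interpolation=2))
b=np.array([595.7,204.5,0]); p=s["position"];R=Ro.from_quat(s["ee_rot"])
json.dump([list(p),list(R.as_quat())],open("cmd.json","w"))
show(b+2*xa+[0,0,110],down())
E
```

```text
[575.1528812  222.1216247  117.35501295] [ 1.05021594e-01  9.94469013e-01 -2.86658767e-04 -1.32878847e-03]
delta [-0.0008 -0.0026 -0.0027] [-0.0258 -0.0129  0.0073]
```

View pics/t1.png

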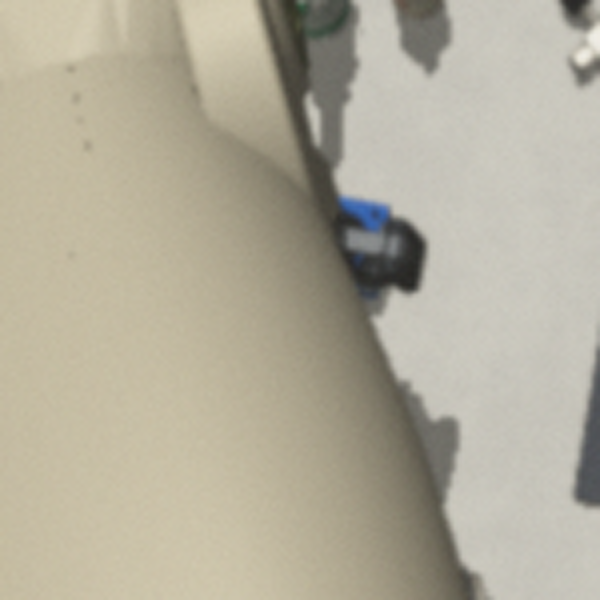

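The arm hides most of the block from the top. The right finger shows at crop (390,250), beside the blue face at (370,210), and the arm has not reached its target yet. I'll complete the approach and then descend.

Call:
{"method": "send_rows", "body": {"deltas": "0 -0.0026 -0.0027 -0.0258 -0.0129 0 0.085;0 -0.0026 -0.0027 -0.0258 -0.0129 0.02 0.085;0 -0.0026 -0.0027 -0.0258 -0.0129 0.045 0.085;0 -0.0026 -0.0027 -0.0258 -0.0129 0.045 0.085;0 -0.0026 -0.0027 -0.0258 -0.0129 0.045 0.085"}}

```text
time_s: 1.85
position: [596.6, 206.6, 74.2]
ee_rot: [0.101, 0.995, -0.0, 0.001]
ft_force: [0.4, 0.0, -0.0]
finger_gap: 84.7
grip_force: 0.0
```

```bash
python3 - <<'E'
from h import *
moved([0,-.0026,-.0027,-.0258,-.0129,.045]);s=get_state(); print(s["position"],load()[0])
im,W=cloud("scene"); cv2.imwrite("pics/t2.png",cv2.resize(im[130:230,330:450],None,fx=5,fy=5,interpolation=2))
b=np.array([595.7,204.5,0]);show(b+2*xa+[0,0,14],down())
E
```

```text
[596.62656363 206.61666719  74.17442734] [597.56746631 204.10393101  72.29950176]
delta [-0.0008  0.     -0.    ] [-0.0001  0.0001  0.0583]
```

View pics/t2.png

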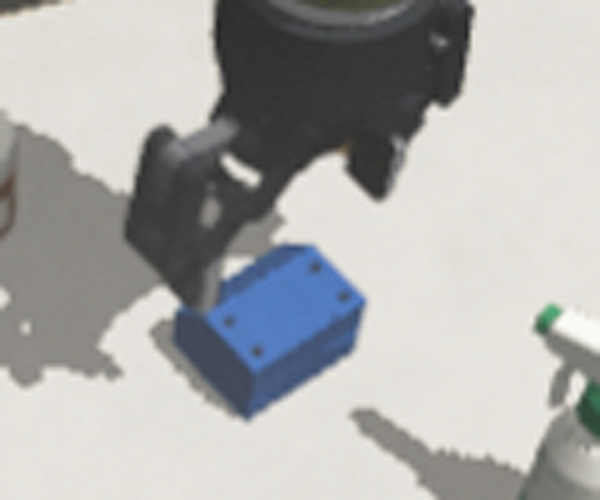

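The open fingers stand over the block's two ends, with the right fingertip at crop (200,300) and the left at (375,190). Descending.

Call:
{"method": "send_rows", "body": {"deltas": "0 0 0 0 0 0.02 0.085;0 0 0 0 0 0.04 0.085;0 0 0 0 0 0.0583 0.085;0 0 0 0 0 0.0583 0.085;0 0 0 0 0 0.0583 0.085;0 0 0 0 0 0.0583 0.05;0 0 0 0 0 0.0583 0.05;0 0 0 0 0 0.0583 0.05;0 0 0 0 0 0.0583 0.05;0 0 0 0 0 0.0583 0.05", "newtons": 60}}

```text
time_s: 2.9
position: [599.4, 205.9, 17.4]
ee_rot: [0.102, 0.995, 0.0, 0.003]
ft_force: [-0.4, 0.3, 5.8]
finger_gap: 59.1
grip_force: 66.6
```

```bash
python3 - <<'E'
from h import *
moved([0,0,0,0,0,.0583]); print(load()[0])
p,R=load(); a=p+[0,0,80]; show(ft(499,88,94),down()); print(a)
E
```

```text
[597.55815492 204.05550106  13.99952262]
delta [-0.0008  0.     -0.    ] [ 0.0436 -0.235  -0.0798]
[597.55815492 204.05550106  93.99952262]
```

Call:
{"method": "send_rows", "body": {"deltas": "0 0 0 0 0 -0.02 0.05;0 0 0 0 0 -0.04 0.05;0 0 0 0 0 -0.06 0.05;0 0 0 0 0 -0.08 0.05;0 0 0 0 0 -0.08 0.05;0 0 0 0 0 -0.08 0.05"}}

```text
time_s: 3.5
position: [597.8, 205.5, 95.3]
ee_rot: [0.102, 0.995, -0.0, 0.002]
ft_force: [-0.3, -0.4, -4.0]
finger_gap: 59.2
grip_force: 65.7
```

Call:
{"method": "send_rows", "body": {"deltas": "0 0 0 0.0087 -0.047 0 0.05;0 0 0 0.0174 -0.094 0 0.05;0 0 0 0.0262 -0.141 0 0.05;0 0 0 0.0349 -0.188 0 0.05;0 0 0 0.0436 -0.225 0 0.05;0 0 0 0.0436 -0.235 0 0.05;0 0 0 0.0436 -0.235 0 0.05;0 0 0 0.0436 -0.235 0 0.05;0 0 0 0.0436 -0.235 0 0.05"}}

```text
time_s: 4.4
position: [507.6, -14.6, 94.9]
ee_rot: [0.102, 0.995, 0.0, 0.001]
ft_force: [-0.5, -0.1, -2.8]
finger_gap: 59.4
grip_force: 66.2
```

```bash
python3 - <<'E'
from h import *
moved([0,0,0,0,0,-.08]);moved([0,0,0,.0436,-.235,0]);s=get_state(); print(s["position"],load()[0],st(s["position"]),s["ft_force"],s["finger_gap"])
im,W=cloud("scene"); cv2.imwrite("pics/t3.png",cv2.resize(im[150:310,190:370],None,fx=3.5,fy=3.5,interpolation=2))
show(ft(499,88,22),down())
E
```

```text
[507.60670529 -14.59347246  94.91133459] [506.44198643 -16.8337759   94.19759721] [499.7  90.4  94.9] [-0.54355089 -0.14876837 -2.77460383] 59.3763219542663
delta [-0.0008  0.     -0.    ] [0.     0.0001 0.0722]
```

View pics/t3.png

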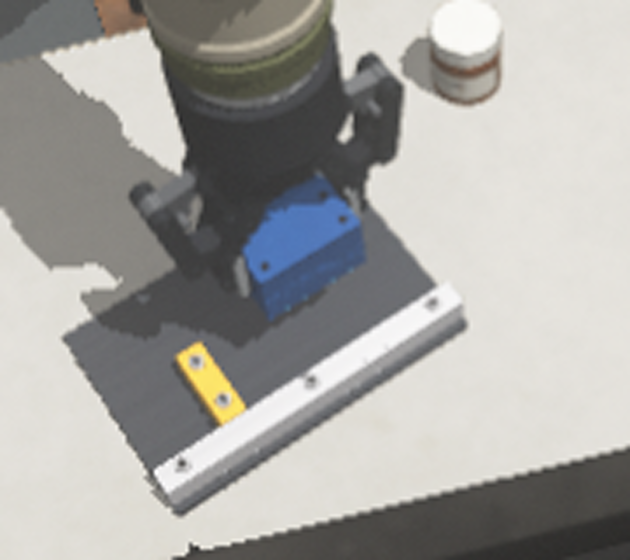

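The held block hangs level and parallel to the fence, clear of the stop (crop (210,380)). Lowering it until it touches.

Call:
{"method": "send_rows", "body": {"deltas": "0 0 0 0 0 0.03 0.05;0 0 0 0 0 0.055 0.05;0 0 0 0 0 0.062 0.05;0 0 0 0 0 0.066 0.05;0 0 0 0 0 0.068 0.05;0 0 0 0 0 0.068 0.05;0 0 0 0 0 0.068 0.05"}}

```text
time_s: 5.15
position: [508.3, -15.8, 28.3]
ee_rot: [0.102, 0.995, -0.0, 0.002]
ft_force: [-0.0, 0.0, -2.0]
finger_gap: 59.0
grip_force: 66.2
```

Call:
{"method": "send_rows", "body": {"deltas": "0 0 0 0 0 0.0015 0.05;0 0 0 0 0 0.003 0.05;0 0 0 0 0 0.004 0.05;0 0 0 0 0 0.004 0.05"}}

```text
time_s: 5.55
position: [508.2, -15.9, 25.4]
ee_rot: [0.102, 0.995, -0.0, 0.002]
ft_force: [-3.9, 0.3, 13.7]
finger_gap: 59.3
grip_force: 68.0
```

Call:
{"method": "send_rows", "body": {"deltas": "0 0 0 0 0 -0.0015 0.05;0 0 0 0 0 -0.0015 0.072;0 0 0 0 0 -0.0015 0.072;0 0 0 0 0 -0.0015 0.072;0 0 0 0 0 -0.02 0.072;0 0 0 0 0 -0.045 0.072;0 0 0 0 0 -0.075 0.072;0 0 0 0 0 -0.085 0.0;0 0 0 0 0 -0.085 0.0;0 0 0 0 0 -0.085 0.0"}}

```text
time_s: 6.55
position: [506.8, -15.6, 107.4]
ee_rot: [0.102, 0.995, -0.0, 0.001]
ft_force: [0.6, -0.5, -0.4]
finger_gap: 28.7
grip_force: 0.0
```

```bash
cat >> h.py <<'E'
def fit(n="scene"):
    im,W=cloud(n); hsv=cv2.cvtColor(im,cv2.COLOR_BGR2HSV).astype(int); S=np.stack([W@xa,W@ya,W[...,2]],-1)
    ok=(S[...,0]>400)&(S[...,0]<580)&(S[...,1]>-60)&(S[...,1]<180)
    blue=ok&(hsv[...,0]>100)&(hsv[...,0]<130)&(hsv[...,1]>120)&(S[...,2]>46)&(S[...,2]<56)
    yel=ok&(hsv[...,0]>18)&(hsv[...,0]<32)&(hsv[...,1]>140)&(S[...,2]>24)&(S[...,2]<36)
    fen=ok&(hsv[...,1]<60)&(hsv[...,2]>130)&(S[...,2]>25)&(S[...,2]<36)
    for k,m in(("blue",blue),("stop",yel),("fence",fen)):
        P=S[m][:,:2].astype(np.float32)
        if len(P)>10:
            c,s,a=cv2.minAreaRect(P); print(n,k,len(P),np.round(c,1),np.round(s,1),round(a,1),"lo/hi",np.round(np.percentile(P,[1,99],0),1).tolist())
    return im
E
python3 - <<'E'
from h import *
moved([0,0,0,0,0,.068]);moved([0,0,0,0,0,.004]);moved([0,0,0,0,0,-.085]);s=get_state(); print(s["position"],load()[0],st(s["position"]),s["ft_force"],s["finger_gap"])
im=fit();im=fit("top")
E
```

```text
[506.77629567 -15.61331846 107.43952223] [506.44406273 -16.82297676 107.19759256] [499.1  89.2 107.4] [ 0.58902392 -0.50589746 -0.43354565] 28.719304648616713
scene blue 461 [506.4  89.5] [36.3 59. ] 0.8 lo/hi [[489.2, 60.9], [523.9, 118.1]]
scene stop 133 [509.8  24.3] [49.2 15.2] 0.8 lo/hi [[486.1, 17.1], [533.6, 31.8]]
scene fence 840 [522.1  68.8] [189.9  60.2] 89.7 lo/hi [[498.0, -24.5], [551.6, 161.3]]
top blue 47 [489.7 102.5] [10.9 27.2] 9.3 lo/hi [[483.9, 89.3], [494.6, 116.3]]
top fence 207 [540.6 125.6] [16.4 69.6] 0.2 lo/hi [[532.5, 93.1], [548.3, 159.8]]
```

Call:
{"method": "send_rows", "body": {"deltas": "0 0 0 0 0.045 0 0;0 0 0 0 0.06 0 0;0 0 0 0 0.06 0.02 0;0 0 0 0 0.06 0.05 0;0 0 0 0 0.06 0.078 0;0 0 0 0 0.06 0.078 0;0 0 0 0 0.06 0.078 0;0 0 0 0 0.06 0.078 0"}}

```text
time_s: 7.45
position: [520.5, 42.9, 31.3]
ee_rot: [0.102, 0.995, -0.0, 0.002]
ft_force: [-0.3, 0.2, 0.1]
finger_gap: 0.1
grip_force: 0.0
```

```bash
python3 - <<'E'
from h import *
moved([0,0,0,0,0.06,.078]);s=get_state(); print(st(s["position"]),st(load()[0]),s["ft_force"],s["finger_gap"])
im=fit(); cv2.imwrite("pics/t4.png",cv2.resize(im[150:310,190:370],None,fx=3.5,fy=3.5,interpolation=2))
E
```

```text
[500.4 149.3  31.3] [499.  147.9  29.1] [-0.28599576  0.24663979  0.1293706 ] 0.08521303164037443
scene blue 417 [505.9  89.7] [58.6 36.3] 89.6 lo/hi [[489.2, 60.8], [523.8, 117.6]]
scene stop 128 [509.8  24.3] [49.  14.8] 1.0 lo/hi [[486.6, 17.1], [533.4, 31.9]]
scene fence 854 [522.7  68.6] [189.5  58.4] 89.8 lo/hi [[498.0, -24.2], [551.5, 161.4]]
```

View pics/t4.png

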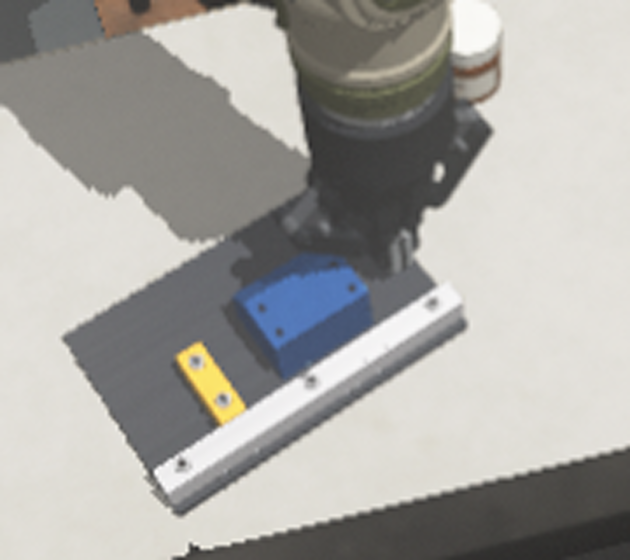

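The block stands on the bed about 10 mm off the fence and 28 mm from the stop. The closed fingers are beyond its left end at crop (400,250). Pushing toward the stop.

Call:
{"method": "send_rows", "body": {"deltas": "0 0 0 0 -0.006 0 0;0 0 0 0 -0.012 0 0;0 0 0 0 -0.018 0 0;0 0 0 0 -0.022 0 0;0 0 0 0 -0.026 0 0;0 0 0 0 -0.030 0 0;0 0 0 0 -0.034 0 0;0 0 0 0 -0.034 0 0"}}

```text
time_s: 8.3
position: [512.5, 9.1, 30.2]
ee_rot: [0.103, 0.995, -0.0, 0.001]
ft_force: [-0.6, 0.6, -0.3]
finger_gap: -0.0
grip_force: 0.0
```

```bash
python3 - <<'E'
from h import *
moved([0,0,0,0,-.034,0]);s=get_state(); print(st(s["position"]),st(load()[0]),s["ft_force"])
fit()
E
```

```text
[499.6 114.6  30.2] [499.  113.9  29.2] [-0.64069699  0.63162292 -0.34159115]
scene blue 372 [506.6  71. ] [59.5 35.8] 88.1 lo/hi [[490.2, 42.0], [523.8, 99.4]]
scene stop 133 [510.1  24.6] [15.3 47.5] 89.4 lo/hi [[486.9, 17.1], [533.6, 32.2]]
scene fence 848 [522.9  68.8] [189.5  58.4] 89.6 lo/hi [[497.3, -24.2], [551.6, 160.9]]
```

Call:
{"method": "send_rows", "body": {"deltas": "0 0 0 0 -0.004 0 0;0 0 0 0 -0.007 0 0;0 0 0 0 -0.009 0 0;0 0 0 0 -0.010 0 0;0 0 0 0 -0.0105 0 0;0 0 0 0 -0.0105 0 0"}}

```text
time_s: 8.95
position: [510.5, 0.3, 30.3]
ee_rot: [0.102, 0.995, 0.001, 0.001]
ft_force: [1.3, 5.4, -0.4]
finger_gap: -0.2
grip_force: 2.4
```

```bash
python3 - <<'E'
from h import *
moved([0,0,0,0,-.0105,0]);s=get_state(); print(st(s["position"]),st(load()[0]),s["ft_force"])
p,R=load(); p=p+15*ya+[0,0,95]; print(st(p))
for q in (ft(430,62,120),ft(454,62,66)): show(q,down(tilt=np.pi/4),p,R)
E
```

```text
[499.5 105.6  30.3] [499.  103.4  29.2] [ 1.28058499  5.37868549 -0.37120556]
[499.  118.4 124.2]
delta [-8.000e-04 -7.854e-01  3.000e-04] [ 0.069  -0.0564  0.0042]
delta [-8.000e-04 -7.854e-01  3.000e-04] [ 0.045  -0.0564  0.0582]
```

Call:
{"method": "send_rows", "body": {"deltas": "0 0 0 0 0.015 0 0;0 0 0 0 0.015 0 0;0 0 0 0 0.015 -0.03 0;0 0 0 0 0.015 -0.065 0;0 0 0 0 0.015 -0.095 0;0 0 0 0 0.015 -0.095 0"}}

```text
time_s: 9.55
position: [516.5, 13.8, 129.7]
ee_rot: [0.102, 0.995, -0.001, 0.005]
ft_force: [1.1, 0.1, -0.6]
finger_gap: -0.0
grip_force: 0.0
```

Call:
{"method": "send_rows", "body": {"deltas": "0 -0.14 0 0.02 -0.015 0 0;0 -0.28 0 0.045 -0.03 0 0;0 -0.42 0 0.06 -0.045 0 0;0 -0.56 0 0.069 -0.0564 0.004 0;0 -0.70 0 0.069 -0.0564 0.004 0;0 -0.785 0 0.069 -0.0564 0.004 0;0 -0.785 0 0.069 -0.0564 0.004 0;0 -0.785 0 0.069 -0.0564 0.004 0"}}

```text
time_s: 10.35
position: [476.4, -24.4, 180.4]
ee_rot: [0.097, 0.93, -0.039, 0.354]
ft_force: [0.7, -1.3, -0.5]
finger_gap: -0.0
grip_force: 0.0
```

```bash
python3 - <<'E'
from h import *
moved([0,0,0,0,.015,-.095]);moved([0,-.785,0,.069,-.0564,.004]);s=get_state(); p,R=load();print(s["time_s"],st(s["position"]),st(p),s["ee_rot"],R.as_quat(),s["joint_positions"])
im=fit(); show(ft(454,62,66),down(tilt=np.pi/4))
E
```

```text
10.35 [471.2  74.3 180.4] [430.   62.1 120.2] [ 0.09651903  0.92960776 -0.03901629  0.35354097] [ 0.09563316  0.9189902  -0.04004632  0.38040452] [-0.22420023 -0.31978436 -1.0275707   0.13574031  0.0071999  -0.01454624]
scene blue 449 [506.6  62.4] [36.3 58.5] 0.0 lo/hi [[489.8, 33.7], [523.4, 90.7]]
scene stop 114 [510.1  24.3] [48.  14.2] 0.3 lo/hi [[487.1, 17.3], [533.9, 31.4]]
scene fence 848 [522.8  69. ] [189.8  58.6] 89.7 lo/hi [[498.0, -24.3], [551.5, 161.3]]
delta [-0.0006 -0.0004  0.0006] [ 0.0214 -0.      0.0553]
```

```bash
python3 - <<'E'
from h import *
A=[];B=[]
for j,p in (((.313946,.045078,1.303638),(210.255,534.688,241.48)),((-.31978,-1.02757,.13574),(476.4,-24.4,180.4))):
    j2,j3,j4=j; f=j2-j3; s=f+j4; r=np.hypot(p[0],p[1])
    A+=[[np.sin(j2),np.cos(f),np.cos(s),0],[np.cos(j2),-np.sin(f),-np.sin(s),1]]; B+=[r,p[2]]
print(np.linalg.svd(np.array(A))[1]); a,b,L,h=np.linalg.solve(A,B); print(a,b,L,h)
from scipy.optimize import fsolve
for tilt in (45,40,35,30,25,20):
  for s_ in (452,472,480):
    t=np.radians(90-tilt); z=40+11*np.sin(t)+(480-s_)*np.tan(t); p=ft(s_-11*np.cos(t),62,z); r=np.hypot(p[0],p[1])
    x=r-L*np.cos(t); y=p[2]+L*np.sin(t)-h
    g=lambda q:(a*np.sin(q[0])+b*np.cos(q[0]-q[1])-x,a*np.cos(q[0])-b*np.sin(q[0]-q[1])-y)
    q,_,e,_=fsolve(g,[-.3,-1.],full_output=1); print(tilt,s_,np.round(z),np.round(q,2),round(t-q[0]+q[1],2),e)
E
```

```text
[2.5217273  1.18592557 0.45847589 0.15579417]
477.7504406375985 443.6927136903597 436.3385654136282 341.28143883607964
45 452 76.0 [ 0.09 -1.26] -0.56 1
45 472 56.0 [ 0.24 -1.23] -0.68 1
45 480 48.0 [ 0.29 -1.21] -0.72 1
40 452 82.0 [-0.04 -1.17] -0.26 1
40 472 58.0 [ 0.12 -1.15] -0.4 1
40 480 48.0 [ 0.18 -1.14] -0.44 1
35 452 89.0 [-0.09 -1.08] -0.03 1
35 472 60.0 [ 0.06 -1.07] -0.17 1
35 480 49.0 [ 0.12 -1.06] -0.21 1
30 452 98.0 [-0.11 -0.98] 0.17 1
30 472 63.0 [ 0.04 -0.98] 0.03 1
30 480 50.0 [ 0.1  -0.97] -0.02 1
25 452 110.0 [-0.1  -0.88] 0.36 1
25 472 67.0 [ 0.05 -0.88] 0.2 1
25 480 50.0 [ 0.11 -0.88] 0.14 1
20 452 127.0 [-0.09 -0.77] 0.54 1
20 472 72.0 [ 0.07 -0.79] 0.36 1
20 480 50.0 [ 0.13 -0.79] 0.3 1
```

```bash
cat >> h.py <<'E'
TILT=np.radians(28)
def corner_to_tcp(c): return c-down(tilt=TILT).apply([-11,0,11])
def settle(): s=get_state(); json.dump([list(s["position"]),list(s["ee_rot"])],open("cmd.json","w")); return s
E
python3 - <<'E'
from h import *
s=settle(); print(st(s["position"]))
for c in (ft(464,62,110),ft(464,62,58)): q=corner_to_tcp(c); print(st(q)); show(q,down(tilt=TILT))
E
```

```text
[471.1  74.3 180. ]
[449.1  62.  114.5]
delta [-0.004   0.2377  0.0016] [ 0.0599 -0.012   0.0344]
[449.1  62.   62.5]
delta [-0.004   0.2377  0.0016] [ 0.0945 -0.0118  0.0733]
```

Call:
{"method": "send_rows", "body": {"deltas": "-0.001 0.1 0 0.02 -0.004 0.012 0;-0.004 0.2377 0.0016 0.04 -0.008 0.023 0;-0.004 0.2377 0.0016 0.06 -0.012 0.0344 0;-0.004 0.2377 0.0016 0.06 -0.012 0.0344 0;-0.004 0.2377 0.0016 0.06 -0.012 0.0344 0;-0.004 0.2377 0.0016 0.06 -0.012 0.0344 0"}}

```text
time_s: 11.0
position: [453.3, -32.1, 115.8]
ee_rot: [0.101, 0.965, -0.025, 0.242]
ft_force: [-0.5, -0.4, -0.1]
finger_gap: 0.1
grip_force: 0.0
```

```bash
python3 - <<'E'
from h import *
moved([-.004,.2377,.0016,.06,-.012,.0344]);s=get_state(); p,R=load();print(s["time_s"],st(s["position"]),st(p),s["ee_rot"],R.as_quat(),s["joint_positions"])
s=settle(); q=corner_to_tcp(ft(464,62,58)); print(st(q)); show(q,down(tilt=TILT))
E
```

```text
11.0 [450.1  62.  115.8] [449.1  62.  114.5] [ 0.10067596  0.96472318 -0.0251834   0.24194904] [ 0.10057711  0.96506754 -0.02509983  0.24062189] [-0.26534131 -0.1661594  -0.9504308   0.29577352  0.02719239 -0.05056939]
[449.1  62.   62.5]
delta [ 0.      0.0028 -0.0003] [ 0.026  -0.      0.0465]
```

Call:
{"method": "send_rows", "body": {"deltas": "0 0.0028 0 0.01 0 0.018 0;0 0.0028 0 0.02 0 0.036 0;0 0.0028 0 0.026 0 0.0465 0;0 0.0028 0 0.026 0 0.0465 0;0 0.0028 0 0.026 0 0.0465 0"}}

```text
time_s: 11.5
position: [455.2, -31.9, 65.2]
ee_rot: [0.101, 0.965, -0.025, 0.239]
ft_force: [0.1, 0.4, 1.2]
finger_gap: -0.1
grip_force: 0.0
```

```bash
python3 - <<'E'
from h import *
moved([0,.0028,0,.026,0,.0465]);s=get_state(); p,R=load();print(s["time_s"],st(s["position"]),st(p),s["joint_positions"],s["ft_force"])
im=fit(); cv2.imwrite("pics/t5.png",cv2.resize(im[150:310,190:370],None,fx=3.5,fy=3.5,interpolation=2))
print("tool delta per 1mm along bevel push:",R.inv().apply((xa-[0,0,1])/2**.5)," -y:",R.inv().apply(-ya))
E
```

```text
11.5 [452.   62.6  65.2] [449.2  62.   62.5] [-0.26273009 -0.05912285 -1.02588746  0.11922219  0.02548317 -0.04869314] [0.14627677 0.36983155 1.16189564]
scene blue 470 [506.1  62.5] [36.1 58.4] 0.9 lo/hi [[488.8, 33.7], [523.4, 90.8]]
scene stop 113 [509.8  24.2] [48.1 14.4] 0.4 lo/hi [[486.8, 17.2], [533.1, 31.4]]
scene fence 847 [522.6  68.6] [189.3  59.3] 89.8 lo/hi [[497.7, -24.5], [551.9, 161.0]]
tool delta per 1mm along bevel push: [-2.92418922e-01  7.71277230e-05  9.56290316e-01]  -y: [-2.67905013e-04 -9.99999964e-01 -1.26820777e-06]
```

View pics/t5.png

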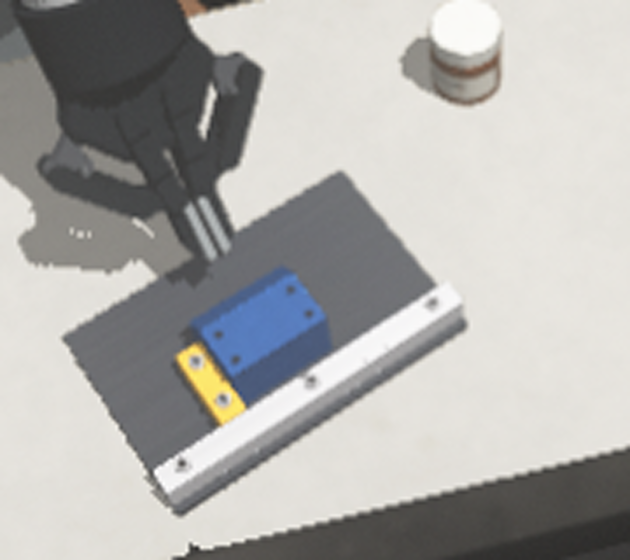

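The block's end is against the stop (crop (200,345)), with about 10 mm left to the fence. The fingers wait in front of the bevel at crop (215,255), but joint 3 is at its limit, so I'll use a smaller tilt.

```bash
sed -i 's/TILT=np.radians(28)/TILT=np.radians(18)/' h.py; python3 - <<'E'
from h import *
s=settle(); print(st(s["position"]))
for c in (ft(466,62,56),ft(479.5,62,42.5),ft(490,62,40)): q=corner_to_tcp(c); print(st(q)); show(q,down(tilt=TILT))
E
```

```text
[452.1  62.6  65.4]
[452.1  62.   63.1]
delta [-2.000e-04  1.717e-01 -1.000e-04] [ 0.001  -0.0006  0.0021]
[465.6  62.   49.6]
delta [-2.000e-04  1.717e-01 -1.000e-04] [-0.0046 -0.0006  0.0203]
[476.1  62.   47.1]
delta [-2.000e-04  1.717e-01 -1.000e-04] [-0.0127 -0.0006  0.0275]
```

Call:
{"method": "send_rows", "body": {"deltas": "0 0.09 0 0.001 -0.0006 0 0;0 0.1717 0 0.001 -0.0006 0.002 0;0 0.1717 0 0.001 -0.0006 0.002 0;0 0.1717 0 -0.002 -0.0006 0.012 0;0 0.1717 0 -0.0046 -0.0006 0.0203 0;0 0.1717 0 -0.0046 -0.0006 0.0203 0;0 0.1717 0 -0.0046 -0.0006 0.0203 0"}}

```text
time_s: 12.25
position: [466.8, -35.1, 47.8]
ee_rot: [0.103, 0.983, -0.016, 0.154]
ft_force: [0.4, 0.6, -0.5]
finger_gap: -0.0
grip_force: 0.0
```

```bash
python3 - <<'E'
from h import *
moved([0,.1717,0,-.0046,-.0006,.0203]);s=get_state(); p,R=load();print(s["time_s"],st(s["position"]),st(p),s["joint_positions"][2],st(s["ft_force"]))
for c in (ft(482,62,41),ft(486,62,40),ft(490,62,40),ft(492,62,40)): show(corner_to_tcp(c),down(tilt=TILT))
fit()
E
```

```text
12.25 [464.   61.9  47.8] [465.6  62.   49.6] -0.850918895481107 [ 0.2  0.7 -0.5]
delta [-0.0002 -0.     -0.0001] [-0.0019  0.      0.0022]
delta [-0.0002 -0.     -0.0001] [-0.0054  0.      0.0044]
delta [-0.0002 -0.     -0.0001] [-0.0092  0.      0.0057]
delta [-0.0002 -0.     -0.0001] [-0.0111  0.      0.0063]
scene blue 477 [505.5  62.4] [58.2 36.3] 89.4 lo/hi [[488.8, 33.7], [523.2, 91.2]]
scene stop 118 [510.3  24.1] [47.5 14.6] 1.5 lo/hi [[487.5, 16.9], [533.4, 31.3]]
scene fence 835 [522.6  69.1] [189.9  58.6] 89.4 lo/hi [[497.9, -24.3], [551.4, 161.4]]
```

Call:
{"method": "send_rows", "body": {"deltas": "0 0 0 -0.0019 0 0.0006 0;0 0 0 -0.0038 0 0.0012 0;0 0 0 -0.0057 0 0.0018 0;0 0 0 -0.0076 0 0.0024 0;0 0 0 -0.0076 0 0.0024 0;0 0 0 -0.0076 0 0.0024 0"}}

```text
time_s: 12.9
position: [475.9, -37.1, 48.8]
ee_rot: [0.103, 0.982, -0.016, 0.155]
ft_force: [0.3, -0.0, -0.2]
finger_gap: 0.1
grip_force: 0.0
```

```bash
python3 - <<'E'
from h import *
s=settle();print(s["time_s"],st(s["position"]),s["joint_positions"][2],st(s["ft_force"]))
fit()
E
```

```text
12.9 [473.4  61.8  48.8] -0.8321252045024772 [ 0.3  0.1 -0.2]
scene blue 482 [508.4  62.6] [36.3 58.9] 1.4 lo/hi [[491.3, 33.8], [526.1, 91.0]]
scene stop 117 [510.2  24.3] [47.6 14.4] 0.5 lo/hi [[486.9, 17.2], [533.5, 31.2]]
scene fence 844 [522.6  68.7] [189.3  59.2] 89.5 lo/hi [[498.2, -24.2], [551.8, 161.0]]
```

Call:
{"method": "send_rows", "body": {"deltas": "0 0 0 -0.0019 0 0.0010 0;0 0 0 -0.0038 0 0.0018 0;0 0 0 -0.0055 0 0.0024 0;0 0 0 -0.0065 0 0.0028 0;0 0 0 -0.0073 0 0.0033 0;0 0 0 -0.0073 0 0.0033 0;0 0 0 -0.0073 0 0.0033 0"}}

```text
time_s: 13.65
position: [484.3, -38.9, 48.4]
ee_rot: [0.103, 0.982, -0.016, 0.156]
ft_force: [-1.1, 0.9, 5.4]
finger_gap: 0.2
grip_force: 2.5
```

```bash
python3 - <<'E'
from h import *
s=settle();print(s["time_s"],st(s["position"]),s["joint_positions"][2],st(s["ft_force"]))
fit()
E
```

```text
13.65 [481.9  61.8  48.4] -0.816074644457046 [-1.3  0.6  5.4]
scene blue 490 [516.8  62.6] [58.7 36.9] 90.0 lo/hi [[499.6, 33.8], [534.2, 91.2]]
scene stop 120 [510.   24.4] [48.1 15.1] 1.2 lo/hi [[485.9, 17.1], [533.7, 31.4]]
scene fence 868 [522.8  68.7] [189.5  58.6] 89.9 lo/hi [[497.7, -24.2], [551.6, 161.4]]
```

Call:
{"method": "send_rows", "body": {"deltas": "0 0 0 -0.0007 0 0.0002 0;0 0 0 -0.0014 0 0.0005 0;0 0 0 -0.0014 0 0.0005 0;0 0 0 -0.0014 0 0.0005 0"}}

```text
time_s: 14.1
position: [484.7, -38.9, 48.3]
ee_rot: [0.103, 0.982, -0.016, 0.155]
ft_force: [-7.1, 1.4, 11.7]
finger_gap: 0.2
grip_force: 6.9
```

```bash
python3 - <<'E'
from h import *
s=get_state();print(s["time_s"],st(s["position"]),s["joint_positions"][2],st(s["ft_force"]))
fit()
E
```

```text
14.1 [482.3  61.9  48.3] -0.8137808023479067 [-7.2 -0.1 11.7]
scene blue 489 [517.6  62.4] [37.1 58.6] 0.1 lo/hi [[499.5, 33.4], [534.4, 91.2]]
scene stop 119 [510.4  24.3] [48.3 14.8] 1.2 lo/hi [[486.3, 17.2], [533.9, 31.6]]
scene fence 869 [522.8  68.9] [189.8  58.7] 89.7 lo/hi [[498.0, -24.1], [551.7, 161.8]]
```

The block is now at the fence. I'll back off, re-seat the end against the stop with an end push, then apply the final push.

Call:
{"method": "send_rows", "body": {"deltas": "0 0 0 0.004 0 -0.009 0;0 0 0 0.0114 0 -0.0223 0;0 0 0 0 0 -0.06 0;0 0 0 0 0 -0.075 0;0 0 0 0 0 -0.075 0;0 0 0 0 0 -0.075 0"}}

```text
time_s: 14.75
position: [462.3, -34.3, 119.2]
ee_rot: [0.103, 0.982, -0.016, 0.155]
ft_force: [0.5, 0.7, -0.2]
finger_gap: -0.2
grip_force: 0.0
```

```bash
python3 - <<'E'
from h import *
s=settle();print(s["time_s"],st(s["position"]),st(s["ft_force"]))
fit()
for q in(ft(508,120,115),ft(508,120,31)): show(q,down())
E
```

```text
14.75 [459.5  61.8 119.2] [ 0.4  0.8 -0.2]
scene blue 464 [517.2  62.5] [58.6 36. ] 88.5 lo/hi [[500.6, 33.7], [534.4, 91.1]]
scene stop 114 [510.1  24.2] [47.7 14.7] 1.5 lo/hi [[486.3, 17.1], [533.9, 31.6]]
scene fence 868 [522.3  68.8] [189.7  59.4] 89.8 lo/hi [[497.8, -24.4], [551.6, 160.9]]
delta [-3.000e-04  3.133e-01 -5.000e-04] [-0.0449  0.0582  0.019 ]
delta [-3.000e-04  3.133e-01 -5.000e-04] [-0.019   0.0582  0.0989]
```

Call:
{"method": "send_rows", "body": {"deltas": "0 0.14 0 -0.015 0.02 0.005 0;0 0.28 0 -0.03 0.045 0.01 0;0 0.3133 0 -0.0449 0.0582 0.019 0;0 0.3133 0 -0.0449 0.0582 0.019 0;0 0.3133 0 -0.0349 0.0582 0.05 0;0 0.3133 0 -0.0269 0.0582 0.075 0;0 0.3133 0 -0.019 0.0582 0.0989 0;0 0.3133 0 -0.019 0.0582 0.0989 0;0 0.3133 0 -0.019 0.0582 0.0989 0"}}

```text
time_s: 15.7
position: [520.3, 12.6, 30.3]
ee_rot: [0.104, 0.995, -0.0, -0.002]
ft_force: [0.1, 0.1, 0.1]
finger_gap: -0.4
grip_force: 0.0
```

Call:
{"method": "send_rows", "body": {"deltas": "0 0 0 0 -0.005 0 0;0 0 0 0 -0.009 0 0;0 0 0 0 -0.012 0 0;0 0 0 0 -0.0135 0 0;0 0 0 0 -0.0145 0 0;0 0 0 0 -0.0145 0 0;0 0 0 0 -0.0145 0 0"}}

```text
time_s: 16.4
position: [519.3, -1.4, 31.2]
ee_rot: [0.104, 0.995, 0.0, 0.0]
ft_force: [0.1, 1.8, 1.0]
finger_gap: -0.1
grip_force: 0.8
```

```bash
python3 - <<'E'
from h import *
s=get_state();print(s["time_s"],st(s["position"]),st(s["ft_force"]),s["ee_rot"]);fit()
E
```

```text
16.4 [508.4 105.7  31.2] [-0.3  1.8  1. ] [1.03795264e-01 9.94598671e-01 9.21765495e-05 1.38437322e-04]
scene blue 410 [517.9  62.6] [59.2 34.9] 87.5 lo/hi [[501.4, 33.7], [534.6, 91.1]]
scene stop 117 [510.   24.2] [46.9 14.7] 1.8 lo/hi [[486.7, 17.2], [533.3, 31.3]]
scene fence 863 [523.2  69. ] [189.8  58.2] 89.4 lo/hi [[498.4, -24.4], [551.5, 160.9]]
```

Call:
{"method": "send_rows", "body": {"deltas": "0 0 0 0 -0.0007 0 0;0 0 0 0 -0.0013 0 0;0 0 0 0 -0.0013 0 0;0 0 0 0 -0.0013 0 0"}}

```text
time_s: 16.85
position: [519.2, -1.5, 31.1]
ee_rot: [0.103, 0.995, 0.001, 0.0]
ft_force: [0.9, 6.6, 1.7]
finger_gap: 0.2
grip_force: 3.4
```

Call:
{"method": "send_rows", "body": {"deltas": "0 0 0 0 0.006 0 0;0 0 0 0 0.014 0 0;0 0 0 0 0.014 -0.03 0;0 0 0 0 0.014 -0.065 0;0 0 0 0 0.014 -0.088 0;0 0 0 0 0.014 -0.088 0;0 0 0 0 0.014 -0.088 0"}}

```text
time_s: 17.55
position: [521.7, 11.0, 119.0]
ee_rot: [0.104, 0.995, -0.0, 0.0]
ft_force: [-0.5, 0.5, 0.4]
finger_gap: 0.1
grip_force: 0.0
```

```bash
python3 - <<'E'
from h import *
s=settle();print(s["time_s"],st(s["position"]))
fit()
for q in(ft(458,62,118),ft(464.5,62,66)): show(q,down(tilt=TILT))
E
```

```text
17.55 [508.2 118.4 119. ]
scene blue 487 [516.9  62.4] [58.4 36.5] 89.2 lo/hi [[499.7, 33.7], [534.4, 91.4]]
scene stop 118 [510.4  24.1] [47.8 14.9] 2.6 lo/hi [[486.6, 17.1], [534.0, 31.6]]
scene fence 868 [523.   68.9] [189.7  59.8] 89.5 lo/hi [[497.9, -24.4], [551.6, 161.2]]
delta [-5.00e-04 -3.14e-01 -2.00e-04] [ 0.0502 -0.0564  0.001 ]
delta [-5.00e-04 -3.14e-01 -2.00e-04] [ 0.0437 -0.0564  0.053 ]
```

Call:
{"method": "send_rows", "body": {"deltas": "0 -0.14 0 0.025 -0.028 0 0;0 -0.28 0 0.04 -0.045 0 0;0 -0.314 0 0.0502 -0.0564 0.001 0;0 -0.314 0 0.0502 -0.0564 0.001 0;0 -0.314 0 0.047 -0.0564 0.027 0;0 -0.314 0 0.0437 -0.0564 0.053 0;0 -0.314 0 0.0437 -0.0564 0.053 0;0 -0.314 0 0.0437 -0.0564 0.053 0"}}

```text
time_s: 18.4
position: [467.5, -35.1, 65.6]
ee_rot: [0.103, 0.983, -0.016, 0.154]
ft_force: [-0.1, -0.0, 0.4]
finger_gap: -0.5
grip_force: 0.0
```

```bash
python3 - <<'E'
from h import *
s=settle();print(s["time_s"],st(s["position"]),s["ee_rot"])
for q in(ft(478.8,62,51),ft(481.5,62,49)): show(q,down(tilt=TILT))
E
```

```text
18.4 [464.7  62.   65.6] [ 0.10256586  0.98257296 -0.01609152  0.15418067]
delta [-0.0001 -0.0029 -0.0003] [-0.009  -0.      0.0182]
delta [-0.0001 -0.0029 -0.0003] [-0.0109 -0.      0.021 ]
```

Call:
{"method": "send_rows", "body": {"deltas": "0 0 0 -0.0045 0 0.009 0;0 0 0 -0.009 0 0.0182 0;0 0 0 -0.010 0 0.0197 0;0 0 0 -0.0109 0 0.021 0;0 0 0 -0.0109 0 0.021 0;0 0 0 -0.0109 0 0.021 0"}}

```text
time_s: 19.0
position: [483.6, -38.7, 49.5]
ee_rot: [0.103, 0.982, -0.016, 0.155]
ft_force: [-0.3, 0.4, -0.5]
finger_gap: -0.1
grip_force: 0.0
```

```bash
python3 - <<'E'
from h import *
s=get_state();print(s["time_s"],st(s["position"]),st(s["ft_force"]),s["ft_force"])
E
```

```text
19.0 [481.2  61.8  49.5] [-0.4  0.3 -0.5] [-0.31057049  0.40670447 -0.52720915]
```

Call:
{"method": "send_rows", "body": {"deltas": "0 0 0 -0.0005 0 0.0009 0;0 0 0 -0.0009 0 0.0018 0;0 0 0 -0.0009 0 0.0018 0;0 0 0 -0.0009 0 0.0018 0"}}

```text
time_s: 19.4
position: [484.7, -39.0, 48.4]
ee_rot: [0.103, 0.982, -0.016, 0.155]
ft_force: [-4.9, 1.0, 8.1]
finger_gap: 0.2
grip_force: 4.8
```

```bash
python3 - <<'E'
from h import *
s=get_state();print(s["time_s"],st(s["position"]),st(s["ft_force"]))
E
```

```text
19.4 [482.3  61.8  48.4] [-5.  -0.   8.1]
```

Call:
{"method": "send_rows", "body": {"deltas": "0 0 0 -0.0006 0 0.0002 0;0 0 0 -0.0011 0 0.0005 0;0 0 0 -0.0011 0 0.0005 0;0 0 0 -0.0011 0 0.0005 0"}}

```text
time_s: 19.8
position: [484.9, -39.0, 48.3]
ee_rot: [0.103, 0.983, -0.016, 0.155]
ft_force: [-10.9, 1.1, 16.4]
finger_gap: -0.2
grip_force: 9.7
```

```bash
python3 - <<'E'
from h import *
s=get_state();print(s["time_s"],st(s["position"]),st(s["ft_force"]))
im=fit(); cv2.imwrite("pics/t6.png",cv2.resize(im[180:300,200:340],None,fx=5,fy=5,interpolation=2))
E
```

```text
19.8 [482.5  61.8  48.3] [-10.9  -1.2  16.4]
scene blue 481 [517.   62.6] [36.2 58.8] 0.7 lo/hi [[500.2, 33.7], [534.5, 91.2]]
scene stop 117 [509.9  24. ] [48.4 14.7] 2.2 lo/hi [[486.0, 17.2], [533.6, 31.5]]
scene fence 860 [523.2  69. ] [190.   58.4] 89.5 lo/hi [[497.9, -24.2], [551.5, 161.2]]
```

View pics/t6.png

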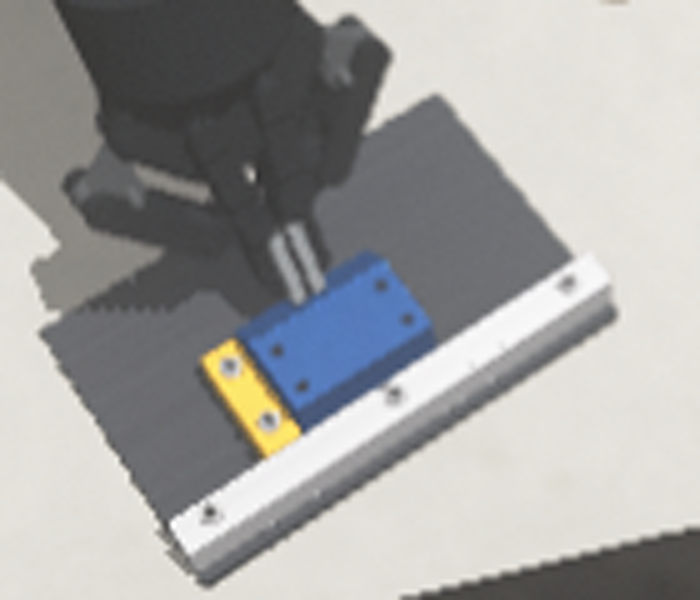

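The block is flush against the stop (crop (250,400)) and along the fence, with the fingertips on the bevel at (305,290). The push is a little strong and steep, so I'll trim it.

Call:
{"method": "send_rows", "body": {"deltas": "0 0 0 -0.0002 0 -0.0006 0;0 0 0 -0.0002 0 -0.0006 0;0 0 0 -0.0002 0 -0.0006 0"}}

```text
time_s: 20.15
position: [484.8, -39.0, 48.4]
ee_rot: [0.103, 0.983, -0.016, 0.154]
ft_force: [-8.6, 1.2, 10.1]
finger_gap: -0.2
grip_force: 6.2
```

```bash
python3 - <<'E'
from h import *
s=get_state();print(s["time_s"],st(s["position"]),st(s["ft_force"]))
E
```

```text
20.15 [482.4  61.8  48.4] [-8.7 -0.6 10.1]
```

Call:
{"method": "send_rows", "body": {"deltas": "0 0 0 -0.0003 0 0.0001 0;0 0 0 -0.0003 0 0.0001 0;0 0 0 -0.0003 0 0.0001 0;0 0 0 -0.0003 0 0.0001 0;0 0 0 -0.0003 0 0.0001 0"}}

```text
time_s: 20.65
position: [484.9, -39.0, 48.4]
ee_rot: [0.103, 0.983, -0.016, 0.154]
ft_force: [-8.4, 0.5, 11.3]
finger_gap: -0.0
grip_force: 7.3
```

```bash
python3 - <<'E'
from h import *
s=get_state();f=s["ft_force"];print(s["time_s"],st(s["position"]),st(f),np.linalg.norm(f)); fit()
m=np.linalg.norm(f)
if 13.5<m<17: print(finish_job())
E
```

```text
20.65 [482.5  61.9  48.4] [-8.3 -1.2 11.3] 14.120144856634383
scene blue 480 [517.1  62.5] [36.3 58.8] 0.4 lo/hi [[500.1, 33.5], [534.6, 91.1]]
scene stop 118 [509.9  23.9] [49.  14.8] 2.3 lo/hi [[486.3, 17.2], [534.3, 31.5]]
scene fence 867 [522.8  69.1] [190.4  59. ] 89.7 lo/hi [[498.3, -24.2], [551.6, 160.8]]
the job is handed in; nothing more can be done
None
```

The block is set down, pushed home and let go; camera measurements put it flush with the fence and stop to within about a millimetre, held by a diagonal push of about 14 N on the bevel (about 54° below horizontal), with the jar and carton never touched and the job handed in at about 20.7 s.

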